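Clear the brass chips off the dust cover, then hold the cover up

TASK

Pick up the orange scraper block and use it, not the fingers, to sweep the three brass chips off the top of the dust cover into the green-floored tray at its end, then stand the scraper upright on the bench again. Then grip the dust cover, lift it straight up about 15 cm off its base without disturbing the watch movement beneath, and finish while still holding it there, level and still over the base, so that I can take the movement out. Leave the other things on the bench where they are.

Things in the scene. Friction and masses are not known exactly. Their poses are not given: they have to be found in the camera images.
- base: Dark wooden work base, fixed; place and yaw vary. Origin on the bench under the centre of the cover's seat; x across, y along it towards the catch tray, z up. Seat 12 mm above the bench; a fence (top 17 mm above the bench, outside 71 mm wide in x, y -66 to +60.5 mm) surrounds the cover with 2.5 mm play and takes the push of the sweep.
- tray (a point): Centre of the catch tray's green floor, part of the base, 100.5 mm from its origin along +y, 4 mm above the bench. Inside 90 mm (x) by 80 mm (y); walls 4 mm thick, tops 34 mm above the bench; on the cover's side only the 17 mm high, 3 mm thick fence. Chips pushed off the cover's +y end drop into it.
- cover: Dust cover, an upside-down box with brown wooden walls and see-through smoked top, loose, inside the fence, axes as the base's. 58 mm in x, 110 in y, 45 tall, walls 4 mm; 0.1 to 0.2 kg, evenly balanced. Origin: centre of its underside, 12 mm above the bench at the start. Grip it across its 58 mm width at mid-length, 25 to 35 mm above its underside.
- cover_top (a point): Centre of the flat top of the dust cover, 45 mm above its underside (57 mm above the bench at the start).
- movement: Watch movement, brass disc 29 mm across, about 8 mm thick, loose, lying on the seat under the middle of the cover. Origin: centre of its underside. Must not be shifted, nor touched by the fingers.
- chip1_c (a point): Centre of a loose brass offcut 14 x 11 x 9 mm on the cover's top.
- chip2_c (a point): Centre of a loose six-sided brass offcut 15 mm across, 9 mm tall, on the cover's top.
- chip3_c (a point): Centre of a loose L-shaped brass offcut 16 x 12 x 9 mm on the cover's top. All three chips lie within 35 mm of the top's centre along y and 13 mm across it.
- scraper: Scraper block, orange with black lower edge, loose, standing on the bench left or right of the base. 64 mm wide (x), 22 thick (y; lowest 10 mm 18 thick), 56 tall, about 0.1 kg. Origin: centre of its underside. Grip across the 22 mm thickness, fingertips at least 15 mm above its underside; push with a broad face, underside within a few mm of the cover's top.
- parts_tin: Round bare-metal tin, 50 mm across, 36 mm tall, loose bystander; it may stand left or right (it swaps places with the scraper). Origin: centre of underside.
- blue_tin: Round blue tin with a bright lid, 55 mm across, 30 mm tall, loose bystander at the far side. Origin: centre of underside.
- loupe: Black eye loupe, 40 mm across, 32 mm tall, loose bystander at the far side. Origin: centre of underside.
- watch: Wristwatch on a blue cushion 70 x 55 x 30 mm (39 mm tall in all), loose bystander at the far side. Origin: centre of underside.
- oil_pot: Small amber glass oil pot, 38 mm across, 32 mm tall, loose bystander close to the robot. Origin: centre of underside.
- screwdriver: Screwdriver with a red handle, 120 mm long, lying, loose bystander at the far side.
- seat (a point): Centre of the seat on the base, 12 mm above the bench, where the cover's origin rests at the start.
- chip1: The offcut of chip1_c; origin at the centre of its underside.
- chip2: The offcut of chip2_c; origin at the centre of its underside.
- chip3: The offcut of chip3_c; origin at the centre of its underside.
Mind the look-alikes: they are no part of the job. There is more than one size of the cover; the one meant has the size given above.

How it is judged:
By the outcome, as a careful person would: the job done as asked, in the order asked, and still so for the second after the job is handed in, while the arm keeps its last pose, push and grip.
It also fails if it takes over 70 s, if anything falls off the work surface, if the arm or the gripper's body presses on something with over 40 N, if the wrist force passes 120 N, or if a joint passes its speed limit or range.

ROBOT

A 7-joint arm with a two-finger parallel gripper is mounted at the origin on the work surface. World frame = base frame: x ahead of the robot, y to its left, z up, the work surface at z = 0. Lengths are in m, angles in rad, forces in N, time in s.
With the tool pointing down it reaches from about 0.425 to 0.875 m from the base axis. Payload 4.7 kg.
Tool frame: the origin (TCP) lies between the finger pads; the fingertips stand 22 mm ahead of it and the grasp point (between the pads) lies 3 mm ahead of it; z points along the fingers, y is the line along which they close (so a half turn about z gives the same grasp; the last joint's range is limited). The gripper opens to 87 mm and grips with 3 to 60 N. Pads are 19 mm wide; open, the fingers measure 117 mm over their backs; the gripper's body (75 mm by 190 mm) begins 51 mm behind the grasp point.
Start: joints at [1.343, 0.321, -0.07, 1.45, 0.023, 1.371, -0.057], TCP at [0.156, -0.631, 0.245] pointing down, gripper open.
Joint ranges: [-2.86, 2.86], [-0.3, 2.09], [-1.38, 1.24], [0.06, 2.45], [-1.56, 4.7], [0.09, 2.05], [-2.69, 2.69]. Speed limits (rad/s): [2.57, 2.57, 3.14, 3.14, 3.14, 3.14, 3.14].

INTERFACE

Orientations are given as a rotation vector (axis times angle).
In Python, from bench import ctrl gives the robot as it stands. The module is installed in compiled form; this text tells all that it offers.
- The arm moves only by the tool send_rows, never from a script. Its argument "motion" is a list of rows, each an object with "claw": the opening, from -1 (shut) to 1 (fully open); "slide": the shift along the tool's x, y, z in mm, a list of three; "delta_rot": the turn, a rotation vector about the tool's x, y, z in rad, a list of three. In form: [{"claw": claw, "slide": [x, y, z], "delta_rot": [ax, ay, az]}, ...]. A call has 1 to 5 rows; each row is the pose to reach, as a shift and turn from the pose commanded when the call began, along the tool's axes at that moment; what a row does not reach only later rows make up. A row lasts 1/10 s, in which the tool goes at most 50 mm and 8.59 degrees, less where a joint would pass 70% of its speed; a pose out of reach is approached as far as the arm can. A call with a gripper value outside its range is refused whole. The fingers move at their own pace and stop on an object; "grip_force" is the grip in N (left out, the last holds). Time passes only in rows, so rows that repeat a pose let the fingers close. It gives the time, the measured TCP pose, the force, the opening and the grip force at its end, in the units of the state.
- ctrl.get_state(): the state, without advancing time (a new reading comes with each control period).
- ctrl.get_image(name): name is "scene" or "top" or "wrist"; returns a dict with "color" (384x512x3 uint8, blue, green, red), "fx", "fy", "cx", "cy" (pixels), "pose" (4x4, takes a point from camera to world coordinates). Camera axes: x right, y down, z forward; pixel columns grow to the right and rows downward; lengths in m; the calibration is good to about 2 mm. A picture is of the moment at which its call begins. There is no depth.
- ctrl.close_job(): hands the job in; it is judged then, once.
The state is a dict: "time": time; "joint_positions": joint angles; "qd": joint speeds; "joint_torque": joint torques, N m; "position": TCP position; "tool_rot": TCP orientation; "ft_force": force on the tool from outside, world axes, zero at the start; "torque": the same for the moment, N m; "grip_width": opening from 0.0 (shut) to 1.0 (fully open); "grip_force": force on a finger pad.
Only numpy, scipy, OpenCV 4.12 (cv2) and the standard library are available. Lean on these libraries where they do the work, as an engineer would, in place of code of your own. Each camera call takes 0.05 s, during which the arm holds its last target. There are 200 camera calls.

## Working session

There is one attempt and no reset: what is moved stays moved. The work goes in short steps, Python scripts to look and compute and a tool call to move; the robot and the scene stay as the last step left them, time stands still between calls to the robot, and variables do not carry over. Pictures are saved under pics/ and viewed, at most 10 in all, crops included, and the job is handed in when it is done.

Besides the shell and the picture viewer there is one more tool, called after "Call:" by a JSON object that holds its "op" and its "data", one argument or row to a line. send_rows: Moves the arm, as the interface text tells. Its arguments: {"type":"object","properties":{"motion":{"type":"array","items":{"type":"object","properties":{"claw":{"type":"number"},"slide":{"type":"array","items":{"type":"number"}},"delta_rot":{"type":"array","items":{"type":"number"}}}}},"grip_force":{"type":"number"}},"required":["motion"]}

```bash
mkdir -p pics
python3 - <<'E'
from bench import ctrl
import cv2,numpy as np
s=ctrl.get_state()
for k in ['time','position','tool_rot','grip_width','ft_force']:print(k,s[k])
for n in ['scene','top']:
    i=ctrl.get_image(n);cv2.imwrite(f'pics/{n}0.png',i['color']);print(n,i['fx'],i['fy'],i['cx'],i['cy']);print(np.round(i['pose'],4).tolist())
E
```

```text
time 0.0
position [ 0.1554683  -0.63060378  0.243452  ]
tool_rot [-3.11677209e+00 -3.78753500e-01  5.66730925e-04]
grip_width 1.0057934539555744
ft_force [ 0.13426798 -0.32046257  0.01320466]
scene 384.2167866787337 384.2167866787337 246.0610587405392 192.99669476813034
[[0.615, 0.6702, -0.4154, 0.9127], [0.7884, -0.533, 0.3072, -0.2621], [-0.0156, -0.5164, -0.8562, 0.7687], [0.0, 0.0, 0.0, 1.0]]
top 372.12740118031724 372.12740118031724 249.21912999574639 200.1778240796724
[[0.0001, -0.9971, 0.0763, 0.498], [-0.9998, -0.0016, -0.0203, 0.0042], [0.0204, -0.0763, -0.9969, 0.8805], [0.0, 0.0, 0.0, 1.0]]
```

View pics/scene0.png

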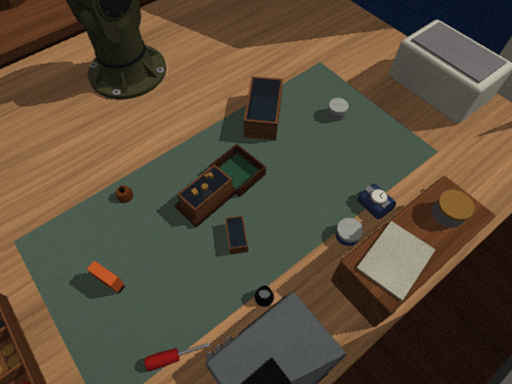

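View pics/top0.png

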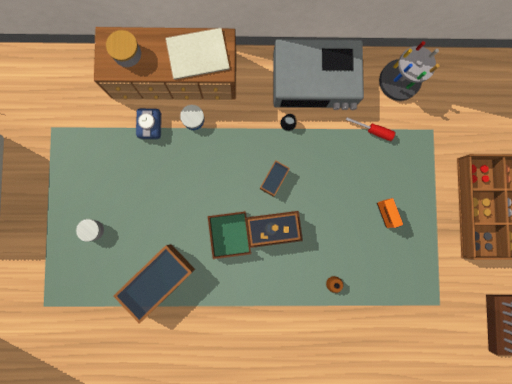

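Candidates for the cover: the box with chips on it, in the fenced base with the green tray (scene 208,190 / top 273,229); a small one (top 275,178); and a large one (top 154,283). I choose the one with the chips. The orange scraper is at top 391,213, with the arm out of view. I'll check this in one close crop.

Run:
```python
import cv2,numpy as np
a=cv2.imread('pics/top0.png')
c=cv2.resize(a[202:266,200:312],None,fx=7,fy=7,interpolation=cv2.INTER_CUBIC)[:, :784]
b=cv2.imread('pics/top0.png')[190:236,370:412]
cv2.imwrite('pics/crop1.png',c)
b=cv2.resize(b,None,fx=8,fy=8,interpolation=cv2.INTER_CUBIC)
s=cv2.resize(cv2.imread('pics/scene0.png')[255:300,80:132],None,fx=8,fy=8,interpolation=cv2.INTER_CUBIC)
h=max(b.shape[0],s.shape[0]);o=np.zeros((h,b.shape[1]+s.shape[1],3),np.uint8);o[:b.shape[0],:b.shape[1]]=b;o[:s.shape[0],b.shape[1]:]=s
cv2.imwrite('pics/crop2.png',o)
```

```text
(no output)
```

View pics/crop1.png

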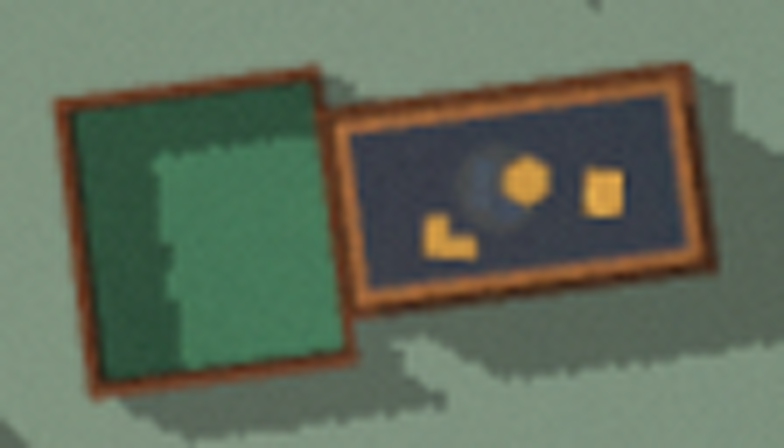

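View pics/crop2.png

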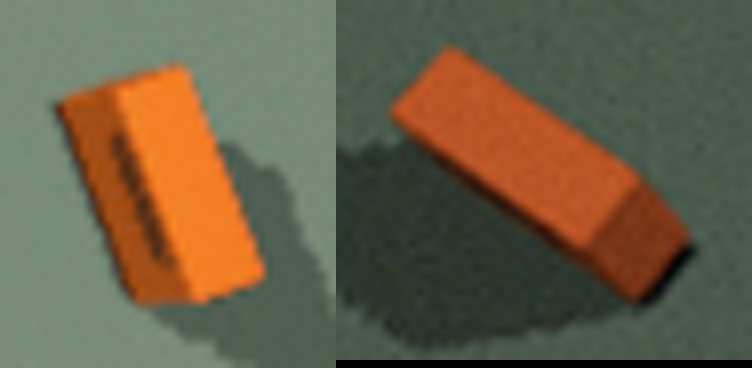

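Crop 1 confirms the choice: the three chips lie on the smoked glass and the movement's shadow is under it. The glass inner corners are at about (350,132), (368,290), (688,246) and (668,95), which gives 102 x 50 mm, as expected for the given cover. Crop 2 shows the scraper standing, with its top-face corners at (115,95), (185,65), (265,272) and (200,303) in the left half.

```bash
cat > h.py <<'E'
import numpy as np,cv2
from scipy.spatial.transform import Rotation as R
CAM={'scene':(384.2168,246.0611,192.9967,[[0.615,0.6702,-0.4154,0.9127],[0.7884,-0.533,0.3072,-0.2621],[-0.0156,-0.5164,-0.8562,0.7687]]),
'top':(372.1274,249.2191,200.1778,[[0.0001,-0.9971,0.0763,0.498],[-0.9998,-0.0016,-0.0203,0.0042],[0.0204,-0.0763,-0.9969,0.8805]])}
def ray(c,uv,z):
    f,cx,cy,P=c;P=np.array(P);d=P[:3,:3]@np.array([(uv[0]-cx)/f,(uv[1]-cy)/f,1]);return P[:3,3]+d*(z-P[2,3])/d[2]
def crop(p,o,k):return np.array([o[0]+(p[0]+.5)/k-.5,o[1]+(p[1]+.5)/k-.5])
def proj(c,X):
    f,cx,cy,P=c;P=np.array(P);q=(np.atleast_2d(X)-P[:3,3])@P[:3,:3];return q[:,:2]/q[:,2:]*f+[cx,cy]
def rect(name,pts,z):
    W=np.array([ray(CAM[name] if isinstance(name,str) else name,p,z)[:2] for p in pts]);(c,s,a)=cv2.minAreaRect((W*1000).astype(np.float32))
    e=[W[(i+1)%4]-W[i] for i in range(4)];L=max(e,key=np.linalg.norm)
    print(np.round(W.mean(0),4),'edges',[round(np.linalg.norm(x)*1000,1) for x in e],'long yaw',np.degrees(np.arctan2(L[1],L[0]))%180)
E
python3 - <<'E'
from h import *
rect('top',[crop(p,(200,202),7) for p in [(350,132),(368,290),(688,246),(668,95)]],.057)
rect('top',[crop(p,(200,202),7) for p in [(57,100),(318,68),(355,355),(93,395)]],.034)
rect('top',[crop(p,(370,190),8) for p in [(115,95),(185,65),(265,272),(200,303)]],.056)
rect('scene',[crop(p,(80,255),8) for p in [(114,45),(304,185),(254,245),(56,110)]],.056)
for n,p in zip('123',[(604,192),(526,181),(448,238)]):print(n,ray(CAM['top'],crop(p,(200,202),7),.062))
E
```

```text
[ 0.4977 -0.0666] edges [np.float64(49.9), np.float64(102.0), np.float64(48.0), np.float64(101.5)] long yaw 97.74240719481469
[0.4853 0.0328] edges [np.float64(85.2), np.float64(93.4), np.float64(85.2), np.float64(95.6)] long yaw 7.427840791538702
[ 0.534 -0.335] edges [np.float64(21.7), np.float64(61.5), np.float64(20.4), np.float64(62.2)] long yaw 20.96341372792621
[ 0.5356 -0.3355] edges [np.float64(64.2), np.float64(17.4), np.float64(64.3), np.float64(19.9)] long yaw 20.27985342017405
1 [ 0.49724918 -0.09300893  0.062     ]
2 [ 0.50068955 -0.06849807  0.062     ]
3 [ 0.48288258 -0.04393972  0.062     ]
```

```bash
cat >> h.py <<'E'
def go(s,xyz,yaw):
    "slide mm / rotvec from the measured pose to a downward tool with x axis at yaw deg"
    Rc=R.from_rotvec(s['tool_rot']);Rt=R.from_euler('z',yaw,degrees=True)*R.from_euler('x',180,degrees=True)
    print('t',round(s['time'],2),'pos',np.round(s['position'],4),'slide',np.round(Rc.inv().apply(np.array(xyz)-s['position'])*1000,1),'rot',np.round((Rc.inv()*Rt).as_rotvec(),4),'F',np.round(s['ft_force'],1),'w',round(s['grip_width']*87,1),'gf',round(s['grip_force'],1))
def base(x,y,z,c=(.4977,-.0666),yaw=7.6):
    a=np.radians(yaw);return [c[0]+x*np.cos(a)-y*np.sin(a),c[1]+x*np.sin(a)+y*np.cos(a),z]
E
python3 - <<'E'
from h import *
from bench import ctrl
go(ctrl.get_state(),[.535,-.335,.2],20.7)
E
```

```text
t 0.1 pos [ 0.1555 -0.6307  0.2436] slide [ 439.3 -196.1   43.9] rot [-0.0017  0.     -0.1195] F [-0.1  0.5 -0.1] w 87.1 gf 0.0
```

Call:
{"op": "send_rows", "data": {
  "motion": [
    {"claw":1,"slide":[44,-20,4],"delta_rot":[0,0,-0.02]},
    {"claw":1,"slide":[88,-39,9],"delta_rot":[0,0,-0.05]},
    {"claw":1,"slide":[132,-59,13],"delta_rot":[0,0,-0.07]},
    {"claw":1,"slide":[176,-78,18],"delta_rot":[0,0,-0.1]},
    {"claw":1,"slide":[220,-98,22],"delta_rot":[0,0,-0.12]}
  ]
}}

```text
time: 0.6
position: [0.3468, -0.4817, 0.2219]
tool_rot: [-3.09, -0.566, 0.001]
ft_force: [1.0, -0.7, -0.1]
grip_width: 1.0
grip_force: 0.0
```

Call:
{"op": "send_rows", "data": {
  "motion": [
    {"claw":1,"slide":[44,-20,4]},
    {"claw":1,"slide":[88,-39,9]},
    {"claw":1,"slide":[132,-59,13]},
    {"claw":1,"slide":[176,-78,18]},
    {"claw":1,"slide":[200,-89,20]}
  ]
}}

```text
invalid input
```

Run:
```python
from h import *
from bench import ctrl
go(ctrl.get_state(),[.535,-.335,.2],20.7)
i=ctrl.get_image('wrist');s=ctrl.get_state();go(s,[.535,-.335,.2],20.7)
import pickle;pickle.dump(i,open('w1.pkl','wb'))
cv2.imwrite('pics/w1.png',i['color']);print(i['fx'],np.round(i['pose'],4).tolist())
a=R.from_euler('z',20.7,degrees=True).as_matrix()
for z in (0,.056):
  for sx,sy in((1,1),(1,-1),(-1,-1),(-1,1)):
    print(z,np.round(proj((i['fx'],i['cx'],i['cy'],i['pose'][:3]),np.array([.535,-.335,z])+a@[sx*.032,sy*.011,0])))
```

```text
t 0.6 pos [ 0.3468 -0.4817  0.2219] slide [228.  -70.4  21.9] rot [-0.0005  0.0003  0.0014] F [ 1.  -0.7 -0.1] w 87.0 gf 0.0
t 0.65 pos [ 0.356  -0.4737  0.2214] slide [217.2 -63.3  23.1] rot [-0.004  -0.0066  0.0144] F [6.9 6.1 0.1] w 87.3 gf 0.0
334.8542575914706 [[0.3545, -0.9064, -0.2296, 0.4095], [-0.935, -0.3437, -0.087, -0.4585], [-0.0, 0.2456, -0.9694, 0.3613], [0.0, 0.0, 0.0, 1.0]]
0 [[ 167. -114.]]
0 [[ 192. -114.]]
0 [[195. -34.]]
0 [[172. -34.]]
0.056 [[ 147. -162.]]
0.056 [[ 177. -162.]]
0.056 [[182. -63.]]
0.056 [[154. -63.]]
```

View pics/w1.png

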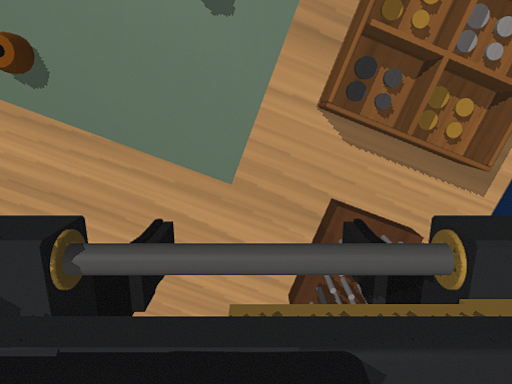

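The wrist view shows only the oil pot and a drawer box. The second move was refused because `delta_rot` was missing, so I'm sending it again.

Call:
{"op": "send_rows", "data": {
  "motion": [
    {"claw":1,"slide":[44,-14,4],"delta_rot":[0,0,0]},
    {"claw":1,"slide":[88,-28,9],"delta_rot":[0,0,0]},
    {"claw":1,"slide":[120,-38,13],"delta_rot":[0,0,0]},
    {"claw":1,"slide":[148,-46,15],"delta_rot":[0,0,0]},
    {"claw":1,"slide":[148,-46,15],"delta_rot":[0,0,0]}
  ]
}}

```text
time: 1.15
position: [0.4719, -0.3828, 0.2067]
tool_rot: [-3.085, -0.577, -0.003]
ft_force: [-0.1, 0.2, 0.0]
grip_width: 1.0
grip_force: 0.0
```

Run:
```python
from h import *
from bench import ctrl
go(ctrl.get_state(),[.535,-.335,.2],20.7)
i=ctrl.get_image('wrist');go(ctrl.get_state(),[.535,-.335,.2],20.7)
import pickle;pickle.dump(i,open('w2.pkl','wb'))
a=R.from_euler('z',20.7,degrees=True).as_matrix()
im=i['color'].copy()
cv2.imwrite('pics/w2.png',im)
c=(i['fx'],i['cx'],i['cy'],i['pose'][:3])
for z in (0,.056):
    print(z,np.round(proj(c,[np.array([.535,-.335,z])+a@[sx*.032,sy*.011,0] for sx,sy in((1,1),(1,-1),(-1,-1),(-1,1))])).tolist())
h=cv2.cvtColor(im,cv2.COLOR_BGR2HSV);m=cv2.inRange(h,(5,170,70),(18,255,255))
n,l,st,_=cv2.connectedComponentsWithStats(m);k=1+st[1:,4].argmax();print(st[k])
```

```text
t 1.15 pos [ 0.4719 -0.3828  0.2067] slide [ 76.1 -21.8   7. ] rot [-0.0027 -0.0024  0.0088] F [-0.1  0.2  0. ] w 87.0 gf 0.0
t 1.2 pos [ 0.4696 -0.3854  0.2069] slide [ 79.1 -23.6   6.9] rot [-0.0016 -0.0003  0.0055] F [-0.5  1.  -0.8] w 87.0 gf 0.0
0 [[224.0, 63.0], [247.0, 63.0], [247.0, 130.0], [225.0, 129.0]]
0.056 [[218.0, 54.0], [245.0, 54.0], [245.0, 134.0], [219.0, 134.0]]
[ 219   55   28   79 2075]
```

View pics/w2.png

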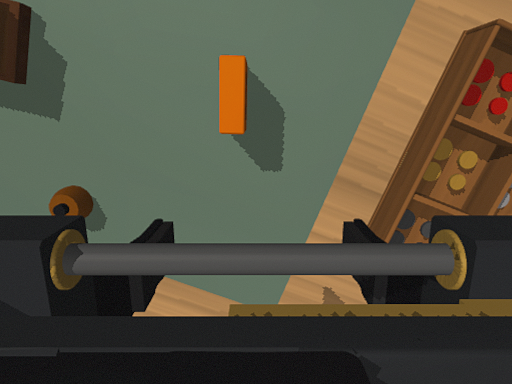

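The scraper is at wrist pixels x 219-246 and y 55-133, within about 1 px of the predicted 218-245 by 54-134, so the measured pose holds.

Call:
{"op": "send_rows", "data": {
  "motion": [
    {"claw":1,"slide":[40,-12,4],"delta_rot":[0,0,0.006]},
    {"claw":1,"slide":[78,-23,7],"delta_rot":[0,0,0.006]},
    {"claw":1,"slide":[78,-23,30],"delta_rot":[0,0,0.006]},
    {"claw":1,"slide":[78,-23,50],"delta_rot":[0,0,0.006]},
    {"claw":1,"slide":[78,-23,60],"delta_rot":[0,0,0.006]}
  ]
}}

```text
time: 1.7
position: [0.5306, -0.3397, 0.1452]
tool_rot: [-3.091, -0.553, 0.005]
ft_force: [-0.6, 0.4, -0.1]
grip_width: 1.002
grip_force: 0.0
```

```bash
cat > st.py <<'E'
import sys
from h import *
from bench import ctrl
a=list(map(float,sys.argv[2:]))
go(ctrl.get_state(),a[:3] if sys.argv[1]=='w' else base(*a[:3]),a[3])
E
python3 st.py w .535 -.335 .042 20.7
```

```text
t 1.7 pos [ 0.5306 -0.3397  0.1452] slide [  6.1  -2.7 103.2] rot [-0.0021  0.003  -0.0072] F [-0.6  0.4 -0.1] w 87.2 gf 0.0
```

Call:
{"op": "send_rows", "data": {
  "motion": [
    {"claw":1,"slide":[0,0,0],"delta_rot":[0,0,0]},
    {"claw":1,"slide":[0,0,0],"delta_rot":[0,0,0]},
    {"claw":1,"slide":[0,0,0],"delta_rot":[0,0,0]}
  ]
}}

```text
time: 2.0
position: [0.533, -0.3397, 0.149]
tool_rot: [3.091, 0.554, 0.002]
ft_force: [-0.6, 0.3, 0.1]
grip_width: 1.002
grip_force: 0.0
```

```bash
python3 st.py w .535 -.335 .042 20.7
```

```text
t 2.0 pos [ 0.533  -0.3397  0.149 ] slide [  3.3  -3.9 106.9] rot [ 0.0019 -0.0011 -0.0064] F [-0.6  0.3  0.1] w 87.2 gf 0.0
```

Call:
{"op": "send_rows", "data": {
  "motion": [
    {"claw":1,"slide":[3,-4,25],"delta_rot":[0,0,-0.006]},
    {"claw":1,"slide":[3,-4,50],"delta_rot":[0,0,-0.006]},
    {"claw":1,"slide":[3,-4,72],"delta_rot":[0,0,-0.006]},
    {"claw":1,"slide":[3,-4,90],"delta_rot":[0,0,-0.006]},
    {"claw":1,"slide":[3,-4,95],"delta_rot":[0,0,-0.006]}
  ]
}}

```text
time: 2.5
position: [0.5332, -0.3338, 0.0513]
tool_rot: [-3.089, -0.565, 0.003]
ft_force: [-0.3, 0.6, 0.4]
grip_width: 0.999
grip_force: 0.0
```

Call:
{"op": "send_rows", "data": {
  "motion": [
    {"claw":1,"slide":[0,0,4],"delta_rot":[0,0,0]},
    {"claw":1,"slide":[0,0,8],"delta_rot":[0,0,0]},
    {"claw":1,"slide":[0,0,10],"delta_rot":[0,0,0]},
    {"claw":1,"slide":[0,0,10],"delta_rot":[0,0,0]}
  ]
}}

```text
time: 2.9
position: [0.5344, -0.3341, 0.043]
tool_rot: [3.09, 0.565, 0.001]
ft_force: [0.6, 0.2, -0.2]
grip_width: 1.0
grip_force: 0.0
```

```bash
python3 st.py w .535 -.335 .042 20.7
```

```text
t 2.9 pos [ 0.5344 -0.3341  0.043 ] slide [0.3 1.  1. ] rot [ 0.0007 -0.0003  0.0005] F [ 0.6  0.2 -0.2] w 87.0 gf 0.0
```

Call:
{"op": "send_rows", "data": {
  "motion": [
    {"claw":-1,"slide":[0,0,0],"delta_rot":[0,0,0]},
    {"claw":-1,"slide":[0,0,0],"delta_rot":[0,0,0]},
    {"claw":-1,"slide":[0,0,0],"delta_rot":[0,0,0]},
    {"claw":-1,"slide":[0,0,0],"delta_rot":[0,0,0]},
    {"claw":-1,"slide":[0,0,0],"delta_rot":[0,0,0]}
  ],
  "grip_force": 20
}}

```text
time: 3.4
position: [0.5341, -0.334, 0.0426]
tool_rot: [3.09, 0.565, -0.0]
ft_force: [0.5, -0.0, 0.5]
grip_width: 0.631
grip_force: 0.0
```

Call:
{"op": "send_rows", "data": {
  "motion": [
    {"claw":-1,"slide":[0,0,0],"delta_rot":[0,0,0]},
    {"claw":-1,"slide":[0,0,0],"delta_rot":[0,0,0]},
    {"claw":-1,"slide":[0,0,0],"delta_rot":[0,0,0]},
    {"claw":-1,"slide":[0,0,0],"delta_rot":[0,0,0]},
    {"claw":-1,"slide":[0,0,0],"delta_rot":[0,0,0]}
  ]
}}

```text
time: 3.9
position: [0.5342, -0.3341, 0.0426]
tool_rot: [3.09, 0.565, 0.0]
ft_force: [0.0, -0.2, -0.4]
grip_width: 0.253
grip_force: 20.0
```

```bash
python3 st.py w .535 -.335 .160 20.7
```

```text
t 3.9 pos [ 0.5342 -0.3341  0.0426] slide [   0.4    1.2 -117.4] rot [ 0.0003 -0.0001  0.0005] F [ 0.  -0.2 -0.4] w 22.0 gf 20.0
```

Call:
{"op": "send_rows", "data": {
  "motion": [
    {"claw":-1,"slide":[0,0,-15],"delta_rot":[0,0,0]},
    {"claw":-1,"slide":[0,0,-40],"delta_rot":[0,0,0]},
    {"claw":-1,"slide":[0,0,-70],"delta_rot":[0,0,0]},
    {"claw":-1,"slide":[0,0,-95],"delta_rot":[0,0,0]},
    {"claw":-1,"slide":[0,0,-110],"delta_rot":[0,0,0]}
  ]
}}

```text
time: 4.4
position: [0.5352, -0.3344, 0.156]
tool_rot: [3.088, 0.565, 0.004]
ft_force: [0.6, 0.2, -1.6]
grip_width: 0.249
grip_force: 20.0
```

```bash
python3 st.py b 0 -.052 .150 7.6
```

```text
t 4.4 pos [ 0.5352 -0.3344  0.156 ] slide [  47.9 -213.1    5.5] rot [ 0.0029 -0.0026  0.2292] F [ 0.6  0.2 -1.6] w 21.7 gf 20.0
```

Call:
{"op": "send_rows", "data": {
  "motion": [
    {"claw":-1,"slide":[8,-36,1],"delta_rot":[0,0,0.05]},
    {"claw":-1,"slide":[18,-80,2],"delta_rot":[0,0,0.1]},
    {"claw":-1,"slide":[28,-124,3],"delta_rot":[0,0,0.15]},
    {"claw":-1,"slide":[38,-168,5],"delta_rot":[0,0,0.2]},
    {"claw":-1,"slide":[45,-200,5],"delta_rot":[0,0,0.229]}
  ]
}}

```text
time: 4.9
position: [0.5045, -0.1274, 0.1475]
tool_rot: [-3.134, -0.21, 0.001]
ft_force: [0.8, 0.5, -1.5]
grip_width: 0.251
grip_force: 20.0
```

Call:
{"op": "send_rows", "data": {
  "motion": [
    {"claw":-1,"slide":[0,0,0],"delta_rot":[0,0,0]},
    {"claw":-1,"slide":[0,0,0],"delta_rot":[0,0,0]},
    {"claw":-1,"slide":[0,0,0],"delta_rot":[0,0,0]}
  ]
}}

```text
time: 5.2
position: [0.5053, -0.1323, 0.1477]
tool_rot: [3.134, 0.206, -0.0]
ft_force: [0.2, 0.4, -1.5]
grip_width: 0.25
grip_force: 20.0
```

```bash
python3 st.py b 0 -.052 .120 7.6
python3 - <<'E'
from bench import ctrl
import cv2,numpy as np
from h import *
i=ctrl.get_image('wrist');s=ctrl.get_state()
c=(i['fx'],i['cx'],i['cy'],i['pose'][:3])
im=cv2.resize(i['color'],None,fx=1.5,fy=1.5)
g=[(x,y,.057) for x,y in((.025,.051),(-.025,.051),(-.025,-.051),(.025,-.051))]
P=proj(c,[base(*p) for p in g]);P=(P+.5)*1.5-.5
cv2.polylines(im,[P.round().astype(int).reshape(-1,1,2)],True,(0,0,255),1)
cv2.imwrite('pics/w3.png',im)
i=ctrl.get_image('top')
E
```

```text
t 5.2 pos [ 0.5053 -0.1323  0.1477] slide [  1.1 -14.2  27.7] rot [ 0.0008  0.0001 -0.0012] F [ 0.2  0.4 -1.5] w 21.7 gf 20.0
```

View pics/w3.png

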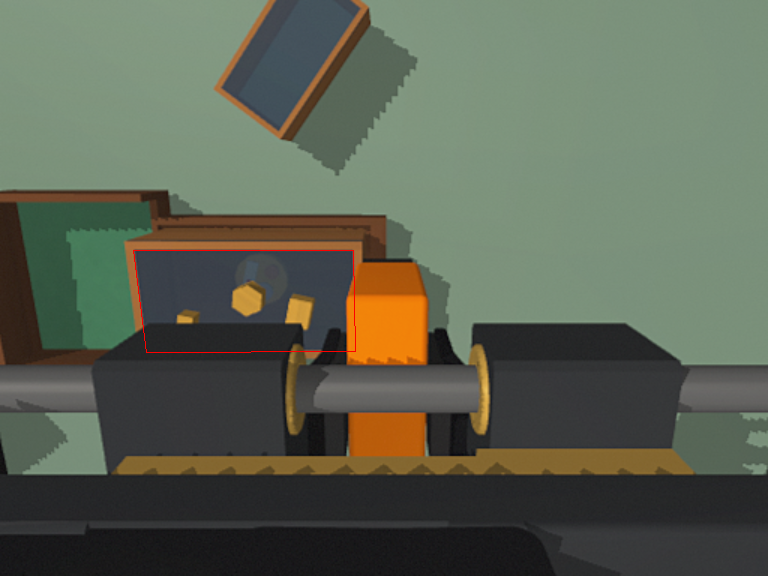

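The predicted glass outline (red, corners about (133,250) and (355,350)) lies on the real glass edge. The scraper sits upright in the grip, beside the −y end. Lowering.

Call:
{"op": "send_rows", "data": {
  "motion": [
    {"claw":-1,"slide":[1,-10,4],"delta_rot":[0,0,0]},
    {"claw":-1,"slide":[1,-14,15],"delta_rot":[0,0,0]},
    {"claw":-1,"slide":[1,-14,28],"delta_rot":[0,0,0]},
    {"claw":-1,"slide":[1,-14,36],"delta_rot":[0,0,0]},
    {"claw":-1,"slide":[1,-14,38],"delta_rot":[0,0,0]}
  ]
}}

```text
time: 5.8
position: [0.5033, -0.1169, 0.1076]
tool_rot: [-3.134, -0.208, 0.005]
ft_force: [-0.9, 0.7, -1.3]
grip_width: 0.252
grip_force: 20.0
```

Call:
{"op": "send_rows", "data": {
  "motion": [
    {"claw":-1,"slide":[0,0,0],"delta_rot":[0,0,0]},
    {"claw":-1,"slide":[0,0,0],"delta_rot":[0,0,0]},
    {"claw":-1,"slide":[0,0,0],"delta_rot":[0,0,0]}
  ]
}}

```text
time: 6.1
position: [0.505, -0.1172, 0.11]
tool_rot: [3.134, 0.208, 0.001]
ft_force: [0.9, 0.5, -1.0]
grip_width: 0.248
grip_force: 20.0
```

```bash
python3 st.py b 0 -.052 .101 7.6
```

```text
t 6.1 pos [ 0.505  -0.1172  0.11  ] slide [-0.5  0.9  9. ] rot [ 0.0005 -0.0009  0.    ] F [ 0.9  0.5 -1. ] w 21.6 gf 20.0
```

Call:
{"op": "send_rows", "data": {
  "motion": [
    {"claw":-1,"slide":[0,1,3],"delta_rot":[0,0,0]},
    {"claw":-1,"slide":[0,1,6],"delta_rot":[0,0,0]},
    {"claw":-1,"slide":[0,1,8.5],"delta_rot":[0,0,0]},
    {"claw":-1,"slide":[0,1,8.5],"delta_rot":[0,0,0]},
    {"claw":-1,"slide":[0,1,8.5],"delta_rot":[0,0,0]}
  ]
}}

```text
time: 6.6
position: [0.5046, -0.1179, 0.1009]
tool_rot: [-3.135, -0.209, 0.0]
ft_force: [-0.2, -0.2, -1.0]
grip_width: 0.249
grip_force: 20.0
```

```bash
python3 st.py b 0 .066 .101 7.6
```

```text
t 6.6 pos [ 0.5046 -0.1179  0.1009] slide [-0.000e+00 -1.178e+02 -1.000e-01] rot [-0.0001  0.0003  0.0003] F [-0.2 -0.2 -1. ] w 21.7 gf 20.0
```

Call:
{"op": "send_rows", "data": {
  "motion": [
    {"claw":-1,"slide":[0,-6,0],"delta_rot":[0,0,0]},
    {"claw":-1,"slide":[0,-13,0],"delta_rot":[0,0,0]},
    {"claw":-1,"slide":[0,-20,0],"delta_rot":[0,0,0]},
    {"claw":-1,"slide":[0,-27,0],"delta_rot":[0,0,0]},
    {"claw":-1,"slide":[0,-34,0],"delta_rot":[0,0,0]}
  ]
}}

```text
time: 7.1
position: [0.5001, -0.0834, 0.1011]
tool_rot: [3.134, 0.209, 0.0]
ft_force: [0.1, -0.4, -0.6]
grip_width: 0.248
grip_force: 20.0
```

Call:
{"op": "send_rows", "data": {
  "motion": [
    {"claw":-1,"slide":[0,-7,0],"delta_rot":[0,0,0]},
    {"claw":-1,"slide":[0,-14,0],"delta_rot":[0,0,0]},
    {"claw":-1,"slide":[0,-21,0],"delta_rot":[0,0,0]},
    {"claw":-1,"slide":[0,-28,0],"delta_rot":[0,0,0]},
    {"claw":-1,"slide":[0,-35,0],"delta_rot":[0,0,0]}
  ]
}}

```text
time: 7.6
position: [0.4955, -0.049, 0.101]
tool_rot: [3.135, 0.208, 0.0]
ft_force: [0.0, 0.5, 0.1]
grip_width: 0.251
grip_force: 20.0
```

```bash
python3 st.py b 0 .066 .101 7.6
```

```text
t 7.6 pos [ 0.4955 -0.049   0.101 ] slide [ -0.1 -48.3   0. ] rot [ 0.0001 -0.      0.0002] F [0.  0.5 0.1] w 21.8 gf 20.0
```

Call:
{"op": "send_rows", "data": {
  "motion": [
    {"claw":-1,"slide":[0,-7,0],"delta_rot":[0,0,0]},
    {"claw":-1,"slide":[0,-14,0],"delta_rot":[0,0,0]},
    {"claw":-1,"slide":[0,-21,0],"delta_rot":[0,0,0]},
    {"claw":-1,"slide":[0,-28,0],"delta_rot":[0,0,0]},
    {"claw":-1,"slide":[0,-34,0],"delta_rot":[0,0,0]}
  ]
}}

```text
time: 8.1
position: [0.4909, -0.0151, 0.101]
tool_rot: [-3.135, -0.209, 0.0]
ft_force: [0.9, 0.7, -1.0]
grip_width: 0.252
grip_force: 20.0
```

Call:
{"op": "send_rows", "data": {
  "motion": [
    {"claw":-1,"slide":[0,-7,0],"delta_rot":[0,0,0]},
    {"claw":-1,"slide":[0,-14,0],"delta_rot":[0,0,0]},
    {"claw":-1,"slide":[0,-14,0],"delta_rot":[0,0,0]},
    {"claw":-1,"slide":[0,-14,0],"delta_rot":[0,0,0]}
  ]
}}

```text
time: 8.5
position: [0.4892, -0.002, 0.101]
tool_rot: [3.134, 0.209, -0.0]
ft_force: [-0.8, 0.8, -1.5]
grip_width: 0.252
grip_force: 20.0
```

Call:
{"op": "send_rows", "data": {
  "motion": [
    {"claw":-1,"slide":[0,0,-20],"delta_rot":[0,0,0]},
    {"claw":-1,"slide":[0,0,-45],"delta_rot":[0,0,0]},
    {"claw":-1,"slide":[0,0,-60],"delta_rot":[0,0,0]},
    {"claw":-1,"slide":[0,0,-60],"delta_rot":[0,0,0]}
  ]
}}

```text
time: 8.9
position: [0.4909, -0.0025, 0.1632]
tool_rot: [3.134, 0.207, 0.007]
ft_force: [-0.0, 0.2, -1.3]
grip_width: 0.251
grip_force: 20.0
```

```bash
python3 st.py w .534 -.334 .15 20.7
python3 - <<'E'
from bench import ctrl
import cv2,numpy as np
a=ctrl.get_image('wrist')['color'];b=ctrl.get_image('scene')['color'][130:240,160:290]
b=cv2.resize(b,None,fx=2.2,fy=2.2)
o=np.zeros((384,512+b.shape[1],3),np.uint8);o[:,:512]=a;o[:b.shape[0],512:]=b
cv2.imwrite('pics/w4.png',o);print(o.shape)
E
```

```text
t 8.9 pos [ 0.4909 -0.0025  0.1632] slide [ -1.  334.3  13.7] rot [ 0.002  -0.0043 -0.2294] F [-0.   0.2 -1.3] w 21.8 gf 20.0
(384, 798, 3)
```

View pics/w4.png

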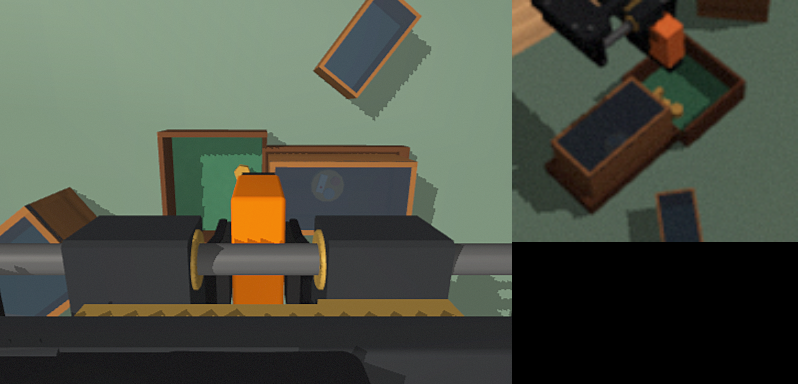

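The cover top is clear and the movement shows through it at (327,185). The brass chips lie at the cover side of the tray (right half, around 665-680,95-110). Returning the scraper to its old spot.

Call:
{"op": "send_rows", "data": {
  "motion": [
    {"claw":-1,"slide":[0,35,2],"delta_rot":[0,0,-0.04]},
    {"claw":-1,"slide":[0,80,4],"delta_rot":[0,0,-0.08]},
    {"claw":-1,"slide":[0,125,6],"delta_rot":[0,0,-0.12]},
    {"claw":-1,"slide":[0,170,8],"delta_rot":[0,0,-0.16]},
    {"claw":-1,"slide":[0,215,8],"delta_rot":[0,0,-0.2]}
  ]
}}

```text
time: 9.5
position: [0.5165, -0.2167, 0.151]
tool_rot: [-3.096, -0.523, 0.004]
ft_force: [0.9, 0.1, -1.1]
grip_width: 0.256
grip_force: 20.0
```

```bash
python3 st.py w .534 -.334 .15 20.7
```

```text
t 9.5 pos [ 0.5165 -0.2167  0.151 ] slide [-22.  116.6   0.8] rot [-0.0019  0.0024 -0.0269] F [ 0.9  0.1 -1.1] w 22.2 gf 20.0
```

Call:
{"op": "send_rows", "data": {
  "motion": [
    {"claw":-1,"slide":[-8,40,0],"delta_rot":[0,0,-0.02]},
    {"claw":-1,"slide":[-16,80,0],"delta_rot":[0,0,-0.027]},
    {"claw":-1,"slide":[-22,114,0],"delta_rot":[0,0,-0.027]},
    {"claw":-1,"slide":[-22,116,0],"delta_rot":[0,0,-0.027]},
    {"claw":-1,"slide":[-22,116,0],"delta_rot":[0,0,-0.027]}
  ]
}}

```text
time: 10.0
position: [0.5335, -0.3326, 0.1508]
tool_rot: [-3.089, -0.558, 0.004]
ft_force: [0.2, 0.8, -1.6]
grip_width: 0.249
grip_force: 20.0
```

Call:
{"op": "send_rows", "data": {
  "motion": [
    {"claw":-1,"slide":[0,0,25],"delta_rot":[0,0,0]},
    {"claw":-1,"slide":[0,0,55],"delta_rot":[0,0,0]},
    {"claw":-1,"slide":[0,0,80],"delta_rot":[0,0,0]},
    {"claw":-1,"slide":[0,0,90],"delta_rot":[0,0,0]},
    {"claw":-1,"slide":[0,0,90],"delta_rot":[0,0,0]}
  ]
}}

```text
time: 10.5
position: [0.5337, -0.3298, 0.0611]
tool_rot: [-3.087, -0.564, 0.004]
ft_force: [-0.3, -0.4, -0.2]
grip_width: 0.255
grip_force: 20.0
```

```bash
python3 st.py w .534 -.334 .0435 20.7
```

```text
t 10.5 pos [ 0.5337 -0.3298  0.0611] slide [-1.2  4.1 17.5] rot [-0.0037  0.0022  0.0003] F [-0.3 -0.4 -0.2] w 22.2 gf 20.0
```

Call:
{"op": "send_rows", "data": {
  "motion": [
    {"claw":-1,"slide":[0,0,7],"delta_rot":[0,0,0]},
    {"claw":-1,"slide":[0,0,13],"delta_rot":[0,0,0]},
    {"claw":-1,"slide":[0,0,15],"delta_rot":[0,0,0]},
    {"claw":-1,"slide":[0,0,15],"delta_rot":[0,0,0]},
    {"claw":-1,"slide":[0,0,15],"delta_rot":[0,0,0]}
  ]
}}

```text
time: 11.0
position: [0.535, -0.3321, 0.0485]
tool_rot: [3.09, 0.562, 0.001]
ft_force: [0.2, -0.7, -1.0]
grip_width: 0.254
grip_force: 20.0
```

```bash
python3 st.py w .534 -.33 .0425 20.7
```

```text
t 11.0 pos [ 0.535  -0.3321  0.0485] slide [-0.2 -2.4  6. ] rot [ 0.0007 -0.0004 -0.0016] F [ 0.2 -0.7 -1. ] w 22.1 gf 20.0
```

Call:
{"op": "send_rows", "data": {
  "motion": [
    {"claw":-1,"slide":[0,0,2],"delta_rot":[0,0,0]},
    {"claw":-1,"slide":[0,0,4],"delta_rot":[0,0,0]},
    {"claw":-1,"slide":[0,0,5.5],"delta_rot":[0,0,0]},
    {"claw":-1,"slide":[0,0,6],"delta_rot":[0,0,0]},
    {"claw":-1,"slide":[0,0,6],"delta_rot":[0,0,0]}
  ]
}}

```text
time: 11.5
position: [0.5347, -0.332, 0.0425]
tool_rot: [3.091, 0.562, -0.0]
ft_force: [-1.1, 0.0, 4.6]
grip_width: 0.251
grip_force: 20.0
```

```bash
python3 st.py w .534 -.33 .0425 20.7
```

```text
t 11.5 pos [ 0.5347 -0.332   0.0425] slide [ 0.  -2.1  0. ] rot [ 0.0002  0.0002 -0.0015] F [-1.1  0.   4.6] w 21.8 gf 20.0
```

Contact with the bench is felt, so I'm releasing and lifting.

Call:
{"op": "send_rows", "data": {
  "motion": [
    {"claw":0,"slide":[0,0,0],"delta_rot":[0,0,0]},
    {"claw":0,"slide":[0,0,0],"delta_rot":[0,0,0]},
    {"claw":0,"slide":[0,0,0],"delta_rot":[0,0,0]},
    {"claw":0.4,"slide":[0,0,0],"delta_rot":[0,0,0]},
    {"claw":0.4,"slide":[0,0,0],"delta_rot":[0,0,0]}
  ]
}}

```text
time: 12.0
position: [0.5348, -0.3319, 0.0419]
tool_rot: [3.091, 0.562, -0.0]
ft_force: [0.3, -0.4, 0.4]
grip_width: 0.595
grip_force: 0.0
```

Call:
{"op": "send_rows", "data": {
  "motion": [
    {"claw":1,"slide":[0,0,-15],"delta_rot":[0,0,0]},
    {"claw":1,"slide":[0,0,-45],"delta_rot":[0,0,0]},
    {"claw":1,"slide":[0,0,-85],"delta_rot":[0,0,0]},
    {"claw":1,"slide":[0,0,-125],"delta_rot":[0,0,0]},
    {"claw":1,"slide":[0,0,-140],"delta_rot":[0,0,0]}
  ]
}}

```text
time: 12.5
position: [0.5371, -0.3329, 0.1883]
tool_rot: [3.085, 0.561, 0.01]
ft_force: [1.4, 0.2, 1.0]
grip_width: 0.981
grip_force: 0.0
```

```bash
python3 st.py b 0 0 .18 -82.4; python3 st.py b 0 0 .18 97.6; python3 -c "
from bench import ctrl;print(ctrl.get_state()['joint_positions'])"
```

```text
t 12.5 pos [ 0.5371 -0.3329  0.1883] slide [  56.9 -263.2    6.8] rot [ 3.0000e-04 -9.9000e-03  1.7981e+00] F [1.4 0.2 1. ] w 85.3 gf 0.0
t 12.5 pos [ 0.5371 -0.3329  0.1883] slide [  56.9 -263.2    6.8] rot [ 9.3000e-03  3.0000e-04 -1.3435e+00] F [1.4 0.2 1. ] w 85.3 gf 0.0
[ 0.77550425  0.32624346 -0.3245906   1.57220224  0.10875582  1.25219773
 -0.77721195]
```

Call:
{"op": "send_rows", "data": {
  "motion": [
    {"claw":1,"slide":[6,-26,1],"delta_rot":[0,0,-0.13]},
    {"claw":1,"slide":[12,-55,2],"delta_rot":[0,0,-0.27]},
    {"claw":1,"slide":[18,-84,3],"delta_rot":[0,0,-0.41]},
    {"claw":1,"slide":[24,-113,4],"delta_rot":[0,0,-0.55]},
    {"claw":1,"slide":[30,-142,4],"delta_rot":[0.005,0,-0.69]}
  ]
}}

```text
time: 13.0
position: [0.5122, -0.1871, 0.1781]
tool_rot: [-2.71, -1.58, 0.002]
ft_force: [0.0, 1.0, 0.5]
grip_width: 0.999
grip_force: 0.0
```

```bash
python3 st.py b 0 0 .18 97.6
```

```text
t 13.0 pos [ 0.5122 -0.1871  0.1781] slide [ 97.7 -72.   -1.4] rot [-0.0043 -0.0029 -0.6477] F [0.  1.  0.5] w 86.9 gf 0.0
```

Call:
{"op": "send_rows", "data": {
  "motion": [
    {"claw":1,"slide":[20,-15,0],"delta_rot":[0,0,-0.13]},
    {"claw":1,"slide":[42,-31,0],"delta_rot":[0,0,-0.26]},
    {"claw":1,"slide":[64,-47,0],"delta_rot":[0,0,-0.39]},
    {"claw":1,"slide":[84,-62,0],"delta_rot":[0,0,-0.52]},
    {"claw":1,"slide":[96,-71,0],"delta_rot":[0,0,-0.645]}
  ]
}}

```text
time: 13.5
position: [0.4986, -0.0674, 0.1788]
tool_rot: [-2.067, -2.359, -0.001]
ft_force: [0.9, 0.1, -0.4]
grip_width: 1.001
grip_force: 0.0
```

Call:
{"op": "send_rows", "data": {
  "motion": [
    {"claw":1,"slide":[0,0,0],"delta_rot":[0,0,0]},
    {"claw":1,"slide":[0,0,0],"delta_rot":[0,0,0]},
    {"claw":1,"slide":[0,0,0],"delta_rot":[0,0,0]}
  ]
}}

```text
time: 13.8
position: [0.499, -0.0713, 0.1785]
tool_rot: [-2.081, -2.347, -0.0]
ft_force: [-0.5, 0.2, -0.3]
grip_width: 1.003
grip_force: 0.0
```

```bash
python3 st.py b 0 0 .12 97.6
python3 - <<'E'
from bench import ctrl
import cv2,numpy as np
from h import *
i=ctrl.get_image('scene');w=ctrl.get_image('wrist')
a=i['color'][130:240,160:280];s=i['color'][250:300,70:140]
c=(w['fx'],w['cx'],w['cy'],w['pose'][:3]);im=w['color'].copy()
P=proj(c,[base(*p) for p in((.025,.051,.057),(-.025,.051,.057),(-.025,-.051,.057),(.025,-.051,.057))])
cv2.polylines(im,[P.round().astype(int).reshape(-1,1,2)],True,(0,0,255),1)
a=cv2.resize(a,None,fx=2.2,fy=2.2,interpolation=2);s=cv2.resize(s,None,fx=2.5,fy=2.5,interpolation=2)
o=np.zeros((384,780,3),np.uint8);o[:,:512]=im;o[:a.shape[0],512:512+a.shape[1]]=a;o[250:250+s.shape[0],512:512+s.shape[1]]=s
cv2.imwrite('pics/w5.png',o)
E
```

```text
t 13.8 pos [ 0.499  -0.0713  0.1785] slide [ 4.7 -0.6 58.5] rot [-0.0028 -0.0035 -0.0125] F [-0.5  0.2 -0.3] w 87.2 gf 0.0
```

View pics/w5.png

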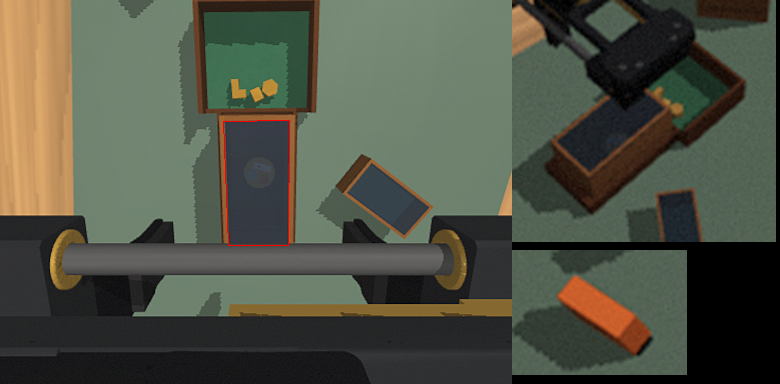

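All three chips are in the tray at (238,88), (257,94) and (270,87). The scraper stands upright and the cover outline matches. The small look-alike's near corner, about (337,190), is close to the finger path, so I'll measure it.

```bash
python3 - <<'E'
from bench import ctrl
from h import *
a=np.radians(7.6)
def b(p):
    d=np.array(p[:2])-[.4977,-.0666];return np.round([d[0]*np.cos(a)+d[1]*np.sin(a),-d[0]*np.sin(a)+d[1]*np.cos(a)],4)
w=ctrl.get_image('wrist');c=(w['fx'],w['cx'],w['cy'],w['pose'][:3])
for p in[(337,190),(405,237),(363,155),(432,208)]:print('w',p,[b(ray(c,p,z)).tolist() for z in(0,.02,.03,.04)])
for p in[(261,183),(276,196),(289,172),(273,162)]:print('t',p,[b(ray(CAM['top'],p,z)).tolist() for z in(0,.02,.03,.04)])
E
python3 st.py b 0 0 .12 97.6
```

```text
w (337, 190) [[0.0778, -0.0184], [0.073, -0.0134], [0.0707, -0.0109], [0.0683, -0.0084]]
w (405, 237) [[0.1488, -0.0682], [0.1396, -0.0601], [0.135, -0.056], [0.1304, -0.052]]
w (363, 155) [[0.101, 0.0157], [0.0948, 0.0186], [0.0917, 0.02], [0.0886, 0.0214]]
w (432, 208) [[0.1727, -0.0378], [0.1619, -0.0316], [0.1566, -0.0285], [0.1512, -0.0254]]
t (261, 183) [[0.1111, 0.0102], [0.1088, 0.0115], [0.1077, 0.0122], [0.1065, 0.0129]]
t (276, 196) [[0.0756, -0.021], [0.0741, -0.019], [0.0734, -0.0179], [0.0726, -0.0169]]
t (289, 172) [[0.1287, -0.0599], [0.126, -0.0569], [0.1246, -0.0554], [0.1233, -0.054]]
t (273, 162) [[0.1576, -0.0252], [0.1542, -0.023], [0.1525, -0.0219], [0.1508, -0.0208]]
t 13.95 pos [ 0.4991 -0.0709  0.1784] slide [ 4.2 -0.7 58.4] rot [-0.0029 -0.0041 -0.0113] F [-0.4  0.5  0.7] w 86.9 gf 0.0
```

Call:
{"op": "send_rows", "data": {
  "motion": [
    {"claw":0.7,"slide":[4,-1,15],"delta_rot":[-0.003,-0.004,-0.012]},
    {"claw":0.7,"slide":[4,-1,35],"delta_rot":[-0.003,-0.004,-0.012]},
    {"claw":0.7,"slide":[4,-1,50],"delta_rot":[-0.003,-0.004,-0.012]},
    {"claw":0.7,"slide":[4,-1,58],"delta_rot":[-0.003,-0.004,-0.012]},
    {"claw":0.7,"slide":[4,-1,58],"delta_rot":[-0.003,-0.004,-0.012]}
  ]
}}

```text
time: 14.45
position: [0.4966, -0.066, 0.1195]
tool_rot: [-2.065, -2.365, 0.001]
ft_force: [0.2, 0.5, -0.5]
grip_width: 0.854
grip_force: 0.0
```

Call:
{"op": "send_rows", "data": {
  "motion": [
    {"claw":0.7,"slide":[0,0,0],"delta_rot":[0,0,0]},
    {"claw":0.7,"slide":[0,0,0],"delta_rot":[0,0,0]},
    {"claw":0.7,"slide":[0,0,0],"delta_rot":[0,0,0]}
  ]
}}

```text
time: 14.75
position: [0.498, -0.066, 0.1213]
tool_rot: [2.065, 2.366, 0.001]
ft_force: [0.3, 0.1, 0.1]
grip_width: 0.852
grip_force: 0.0
```

```bash
python3 st.py b 0 0 .048 97.6
```

```text
t 14.75 pos [ 0.498  -0.066   0.1213] slide [-0.6 -0.5 73.3] rot [0.0017 0.0006 0.0031] F [0.3 0.1 0.1] w 74.1 gf 0.0
```

Call:
{"op": "send_rows", "data": {
  "motion": [
    {"claw":0.7,"slide":[-0.5,-0.4,14],"delta_rot":[0.001,0,0.003]},
    {"claw":0.7,"slide":[-0.5,-0.4,28],"delta_rot":[0.001,0,0.003]},
    {"claw":0.7,"slide":[-0.5,-0.4,42],"delta_rot":[0.001,0,0.003]},
    {"claw":0.7,"slide":[-0.5,-0.4,55],"delta_rot":[0.001,0,0.003]},
    {"claw":0.7,"slide":[-0.5,-0.4,62],"delta_rot":[0.001,0,0.003]}
  ]
}}

```text
time: 15.25
position: [0.4959, -0.0661, 0.0564]
tool_rot: [-2.067, -2.362, 0.003]
ft_force: [-0.3, 0.1, 0.3]
grip_width: 0.852
grip_force: 0.0
```

Call:
{"op": "send_rows", "data": {
  "motion": [
    {"claw":0.7,"slide":[0,0,0],"delta_rot":[0,0,0]},
    {"claw":0.7,"slide":[0,0,0],"delta_rot":[0,0,0]},
    {"claw":0.7,"slide":[0,0,0],"delta_rot":[0,0,0]}
  ]
}}

```text
time: 15.55
position: [0.4976, -0.0664, 0.0591]
tool_rot: [2.069, 2.364, 0.0]
ft_force: [0.3, -0.6, 0.7]
grip_width: 0.85
grip_force: 0.0
```

```bash
python3 st.py b 0 0 .048 97.6
```

```text
t 15.55 pos [ 0.4976 -0.0664  0.0591] slide [-0.2  0.  11.1] rot [0.0004 0.0004 0.0004] F [ 0.3 -0.6  0.7] w 74.0 gf 0.0
```

Call:
{"op": "send_rows", "data": {
  "motion": [
    {"claw":0.7,"slide":[0,0,4],"delta_rot":[0,0,0]},
    {"claw":0.7,"slide":[0,0,8],"delta_rot":[0,0,0]},
    {"claw":0.7,"slide":[0,0,11],"delta_rot":[0,0,0]},
    {"claw":0.7,"slide":[0,0,11],"delta_rot":[0,0,0]},
    {"claw":0.7,"slide":[0,0,11],"delta_rot":[0,0,0]}
  ]
}}

```text
time: 16.05
position: [0.497, -0.0663, 0.0474]
tool_rot: [-2.068, -2.364, 0.001]
ft_force: [0.3, 1.0, 0.8]
grip_width: 0.853
grip_force: 0.0
```

Call:
{"op": "send_rows", "data": {
  "motion": [
    {"claw":0.2,"slide":[0,0,0],"delta_rot":[0,0,0]},
    {"claw":0.2,"slide":[0,0,0],"delta_rot":[0,0,0]},
    {"claw":0.2,"slide":[0,0,0],"delta_rot":[0,0,0]},
    {"claw":0,"slide":[0,0,0],"delta_rot":[0,0,0]},
    {"claw":0,"slide":[0,0,0],"delta_rot":[0,0,0]}
  ],
  "grip_force": 20
}}

```text
time: 16.55
position: [0.4972, -0.0664, 0.0476]
tool_rot: [-2.069, -2.364, 0.001]
ft_force: [0.8, 0.4, 0.5]
grip_width: 0.666
grip_force: 20.0
```

```bash
python3 st.py b 0 0 .198 97.6
```

```text
t 16.55 pos [ 0.4972 -0.0664  0.0476] slide [  -0.3    0.4 -150.4] rot [-0.0004  0.0001  0.0003] F [0.8 0.4 0.5] w 58.0 gf 20.0
```

Call:
{"op": "send_rows", "data": {
  "motion": [
    {"claw":0,"slide":[0,0,-2],"delta_rot":[0,0,0]},
    {"claw":0,"slide":[0,0,-6],"delta_rot":[0,0,0]},
    {"claw":0,"slide":[0,0,-12],"delta_rot":[0,0,0]},
    {"claw":0,"slide":[0,0,-20],"delta_rot":[0,0,0]},
    {"claw":0,"slide":[0,0,-28],"delta_rot":[0,0,0]}
  ]
}}

```text
time: 17.05
position: [0.4972, -0.0663, 0.0764]
tool_rot: [-2.069, -2.364, 0.001]
ft_force: [-0.2, -1.1, -2.2]
grip_width: 0.665
grip_force: 20.0
```

Call:
{"op": "send_rows", "data": {
  "motion": [
    {"claw":0,"slide":[0,0,-9],"delta_rot":[0,0,0]},
    {"claw":0,"slide":[0,0,-19],"delta_rot":[0,0,0]},
    {"claw":0,"slide":[0,0,-30],"delta_rot":[0,0,0]},
    {"claw":0,"slide":[0,0,-41],"delta_rot":[0,0,0]},
    {"claw":0,"slide":[0,0,-52],"delta_rot":[0,0,0]}
  ]
}}

```text
time: 17.55
position: [0.4972, -0.0663, 0.1286]
tool_rot: [-2.069, -2.364, 0.001]
ft_force: [-0.4, -0.2, -1.5]
grip_width: 0.663
grip_force: 20.0
```

```bash
python3 st.py b 0 0 .198 97.6
```

```text
t 17.55 pos [ 0.4972 -0.0663  0.1286] slide [ -0.3   0.4 -69.4] rot [-0.0003  0.0002  0.0004] F [-0.4 -0.2 -1.5] w 57.7 gf 20.0
```

Call:
{"op": "send_rows", "data": {
  "motion": [
    {"claw":0,"slide":[0,0,-12],"delta_rot":[0,0,0]},
    {"claw":0,"slide":[0,0,-25],"delta_rot":[0,0,0]},
    {"claw":0,"slide":[0,0,-38],"delta_rot":[0,0,0]},
    {"claw":0,"slide":[0,0,-50],"delta_rot":[0,0,0]},
    {"claw":0,"slide":[0,0,-59],"delta_rot":[0,0,0]}
  ]
}}

```text
time: 18.05
position: [0.4975, -0.0664, 0.1879]
tool_rot: [2.069, 2.364, -0.0]
ft_force: [0.1, -0.9, -1.9]
grip_width: 0.666
grip_force: 20.0
```

Call:
{"op": "send_rows", "data": {
  "motion": [
    {"claw":0,"slide":[0,0,-6],"delta_rot":[0,0,0]},
    {"claw":0,"slide":[0,0,-9],"delta_rot":[0,0,0]},
    {"claw":0,"slide":[0,0,-10],"delta_rot":[0,0,0]},
    {"claw":0,"slide":[0,0,-10],"delta_rot":[0,0,0]},
    {"claw":0,"slide":[0,0,-10],"delta_rot":[0,0,0]}
  ]
}}

```text
time: 18.55
position: [0.4968, -0.0663, 0.196]
tool_rot: [-2.068, -2.363, 0.001]
ft_force: [-0.0, -0.4, -2.4]
grip_width: 0.665
grip_force: 20.0
```

```bash
python3 st.py b 0 0 .198 97.6
python3 - <<'E'
from bench import ctrl
import cv2
i=ctrl.get_image('scene')['color'];cv2.imwrite('pics/s9.png',cv2.resize(i[60:300,60:340],None,fx=2.5,fy=2.5,interpolation=2))
E
```

```text
t 18.55 pos [ 0.4968 -0.0663  0.196 ] slide [-0.4  0.8 -2. ] rot [-0.0016 -0.0004  0.0004] F [-0.  -0.4 -2.4] w 57.9 gf 20.0
```

View pics/s9.png

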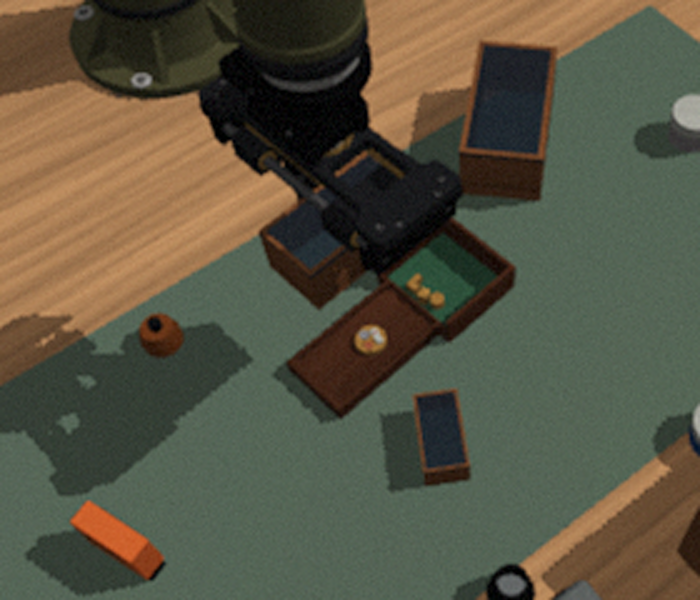

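The cover is held about 148 mm up and level. The movement lies undisturbed on the seat at (370,338), the three chips are in the tray at about (425,290), and the scraper stands at (118,540). I'll let it settle, then hand in.

Call:
{"op": "send_rows", "data": {
  "motion": [
    {"claw":0,"slide":[0,0,-1],"delta_rot":[0,0,0]},
    {"claw":0,"slide":[0,0,-2],"delta_rot":[0,0,0]},
    {"claw":0,"slide":[0,0,-2],"delta_rot":[0,0,0]},
    {"claw":0,"slide":[0,0,-2],"delta_rot":[0,0,0]},
    {"claw":0,"slide":[0,0,-2],"delta_rot":[0,0,0]}
  ]
}}

```text
time: 19.1
position: [0.4971, -0.0664, 0.1985]
tool_rot: [-2.069, -2.364, 0.001]
ft_force: [-1.0, -0.3, -1.8]
grip_width: 0.665
grip_force: 20.0
```

Call:
{"op": "send_rows", "data": {
  "motion": [
    {"claw":0,"slide":[0,0,0],"delta_rot":[0,0,0]},
    {"claw":0,"slide":[0,0,0],"delta_rot":[0,0,0]},
    {"claw":0,"slide":[0,0,0],"delta_rot":[0,0,0]},
    {"claw":0,"slide":[0,0,0],"delta_rot":[0,0,0]},
    {"claw":0,"slide":[0,0,0],"delta_rot":[0,0,0]}
  ]
}}

```text
time: 19.6
position: [0.4972, -0.0663, 0.1986]
tool_rot: [-2.069, -2.364, 0.001]
ft_force: [-0.6, 1.3, -2.4]
grip_width: 0.662
grip_force: 20.0
```

```bash
python3 st.py b 0 0 .198 97.6; python3 -c "
from bench import ctrl;print(ctrl.close_job())"
```

```text
t 19.6 pos [ 0.4972 -0.0663  0.1986] slide [-0.3  0.5  0.6] rot [-0.0007 -0.      0.0004] F [-0.6  1.3 -2.4] w 57.6 gf 20.0
the job is handed in; nothing more can be done
None
```

The job is handed in at 19.6 s: all three chips are in the tray, the scraper stands upright on the bench, and the cover is held level and still about 15 cm above the base, with the movement in place on its seat.

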